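# Slide the cassette home into the illuminator bay and lock it

## Robot

A 6-joint arm with a two-finger parallel gripper is mounted at the origin on the work surface. World frame = base frame: x ahead of the robot, y to its left, z up, the work surface at z = 0. Lengths are in m, angles in rad, forces in N, time in s.
With the tool pointing down it reaches from about 0.25 to 0.725 m from the base axis. Payload 4 kg.
Tool frame: the origin (TCP) lies midway between the tips of the shut fingers; the grasp point (between the pads) lies 19 mm behind it; z points along the fingers, y is the direction in which the jaws open and shut (so a half turn about z gives the same grasp; the last joint's range is limited). The gripper opens to 85 mm and grips with 20 to 120 N. Pads are 22 mm wide; open, the fingers measure 114 mm over their backs; the gripper's body (76 mm by 85 mm) begins 54 mm behind the grasp point. The pads swing forward as they close: fully open they stand 13 mm farther back than shut.
Start: joints at [-1.207, 0.241, 0.005, 1.335, 0, 1.571], TCP at [0.178, -0.467, 0.231] pointing down, gripper open.
Joint ranges: [-2.72, 2.72], [-1.05, 1.87], [-1.09, 1.28], [-1.99, 2.15], [-1.42, 1.44], [-3.14, 3.14]. Speed limits (rad/s): [2.79, 2.79, 3.14, 3.14, 3.14, 3.14].

## Interface

Orientations are given as a unit quaternion [x, y, z, w].
In Python, from workcell import monitor, cams, order gives the robot as it stands.
- The arm moves only by the tool send_rows, never from a script. Its argument "moves" is a list of rows, each a list of 4 numbers: the shift along the tool's x, y, z as a fraction of full scale, then the turn about the tool's z as a fraction of full scale. A call has 1 to 20 rows; each row shifts and turns the commanded pose from where the row before left it, along the tool's axes as they then stand; what a row does not reach is not made up. Full scale, the value 1, is 100 cm for a shift and 0.1 rad for a turn. A row lasts 1/10 s, in which the tool goes at most 50 mm and 8.59 degrees, less where a joint would pass 70% of its speed; a pose out of reach is approached as far as the arm can. A call with a number of a shift or a turn outside -1 to 1 is refused whole. A call with a gripper value outside its range is refused whole. "claw" is the gripper's target within -1 to 1 (fully open at 1, half-way at 0, shut at -1), set as the call begins (left out, the last holds). The fingers move at their own pace and stop on an object; the grip force is fixed at half the most. Time passes only in rows, so rows that do not move let the fingers close. It gives the time, the measured TCP pose, the force and the opening at its end, in the units of the state.
- monitor.get_obs(): the state, without advancing time (a new reading comes with each control period).
- cams.camera(name): name is "scene" or "top" or "wrist"; returns (picture, depth): 420x560x3 uint8, blue, green, red; 420x560 float32, m along the optical axis (not along the pixel's ray), 0 where there is no reading.
- cams.camera_info(name): a dict with "intrinsics" (3x3 intrinsics, pixels), "T" (4x4, takes a point from camera to world coordinates); the wrist camera has in their place "mount" (4x4, takes a point from camera to tool coordinates, whose origin is the TCP and whose axes are the flange's). Camera axes: x right, y up, looking along -z (the intrinsics and any distortion apply to the point x, -y, -z); pixel columns grow to the right and rows downward; lengths in m; the calibration is good to about 2 mm. A picture is of the moment at which its call begins: read the wrist's pose just before it. camera_info takes no time and is no camera call.
- order.job_done(): hands the job in, once; it reports no verdict.
The state is a dict: "clock": time; "joint_pos": joint angles; "joint_vel": joint speeds; "tau": joint torques, N m; "eef_pos": TCP position; "tool_rot": TCP orientation; "ft_force": force on the tool from outside, world axes, zero at the start; "ft_torque": the same for the moment, N m; "grip_width": finger opening in m.
Only numpy, scipy, OpenCV 4.12 (cv2) and the standard library are available. Lean on these libraries where they do the work, as an engineer would, in place of code of your own. Each camera call takes 0.05 s, during which the arm holds its last target.

## Task

Slide the grey cassette flat across the bench, blue end last, into the bay of the illuminator until you feel it bear firmly against the stop hidden under the hood, and hold it pressed there for a moment, without ramming it. Then turn the black lock collar fully clockwise to its green mark, so that the orange tongue lies behind the cassette, and leave everything else on the bench where it is.

Things in the scene. Friction and masses are not known exactly. Their poses are not given: they have to be found in the camera images.
- cassette_center (a point): Centre (15 mm above the bench) of the loose cassette: a flat closed grey box with an amber window, 120 mm wide (its x), 150 mm long (its y), 30 mm high, 0.5 to 0.9 kg, too wide to grip: it is pushed. Its +y end enters the bay first; the end face at -y carries the blue band and is the one to push last.
- mouth (a point): Centre of the bay's mouth, 15 mm above the bench, fixed on the illuminator. +y points level into the bay, x across it, z up. The bay is a channel on the bench, 128 mm wide at y = 30 and 130 mm on to y = 135 mm, between aluminium guides 26 mm high; from y = 30 out to y = 0 the guides flare to 156 mm. The cassette is home with its centre somewhere from y = 62 to 70 mm, its blue end still 5 to 13 mm outside the mouth.
- hood_top (a point): Centre of the hood's top, 72 mm above the bench, over y = 55 to 170 mm of the bay (190 mm wide, 40 mm clear beneath). Under it is a rigid stop bar, clamped where the last user set it: unseen, unmeasured, found only by feel. Sliding the smooth cassette takes 1 to 4 N; on the stop, push at least 6 N more and keep it for half a second; over 60 N is ramming.
- collar_grip (a point): On the axis of the captive lock collar, 60 mm above the bench; at x = 125, y = -24 mm from the mouth. The grip is a black ribbed drum 52 mm across, 42 to 78 mm above the bench (post top 82 mm), to be gripped at any yaw. Below it an orange tongue, 12 mm wide, 14 to 26 mm above the bench, reaches 94 mm out from the axis. Foot disc 80 mm across, 8 mm high, with a green and a red dot.
- lock_collar (a joint): Angle of the lock collar, rad: 0 with the tongue at the red dot (away from the bay), growing clockwise seen from above; 2.30 at the green dot (locked: tongue pointing to the mouth's -x, behind the cassette's blue end), end stop 2.34. Starts at 0 to 0.35, turns stiffly (0.12 N m), stays where left. The tongue sweeps the space before the mouth; a cassette not home is in its way.
- spray: Bystander: white bottle with a blue cap, 60 mm across, 170 mm high; origin at the centre of its underside.
- jar: Bystander: clear specimen jar with a red cap, 52 mm across, 60 mm high; origin at the centre of its underside.
- label_roll: Bystander: white roll of labels lying flat, 72 mm across, 32 mm high; origin at the centre of its underside.
- mug: Bystander: blue cup, 76 mm across, 85 mm high; origin at the centre of its underside.
- timer: Bystander: yellow timer lying flat, 50 x 75 x 22 mm; origin at the centre of its underside.
- blue_end (a point): Middle of the cassette's blue end face, half-way up; axes as the cassette's.
- cassette: The same cassette; origin at the centre of its underside, axes as above.
- illuminator: The whole white illuminator with its bay, stop and collar, fixed; body 260 x 170 mm, 125 mm high, behind the hood (y = 175 to 345 mm). Origin on the bench below the mouth's centre, axes as the mouth's.
There are look-alikes about, which are no part of the job. Leave any yellow look-alike of the cassette alone.

How it is judged:
On the way, in this order (a step that is already met when the one before it is completed fails the run):
1. the cassette lies straight in the bay and is kept pressed against its stop with more than 5 N for 0.3 s (y of cassette_center in the frame of mouth between 0.058 and 0.077 m and x of cassette_center in the frame of mouth between -0.01 and 0.01 m and angle between the y axis of cassette_center and the y axis of mouth, either way round below 0.1 rad and y of blue_end in the frame of mouth below 0.01 m and contact force between cassette and illuminator above 5 N), for 0.3 s.
2. the collar is turned to its green mark (value of joint lock_collar above 2.2 rad), for 0.2 s.
At the end, for the whole second after the job is handed in: The cassette rests flat and still in the bay, blue end outward: its centre 58 to 77 mm inside the mouth, within 10 mm of the bay's centre line and 0.1 rad of its direction, after having been pressed on the stop with more than 5 N for 0.3 s; the collar is past 2.2 rad (green mark at 2.30) (y of cassette_center in the frame of mouth between 0.058 and 0.077 m and x of cassette_center in the frame of mouth between -0.01 and 0.01 m and angle between the y axis of cassette_center and the y axis of mouth, either way round below 0.1 rad and y of blue_end in the frame of mouth below 0.01 m and height (world z) of cassette_center below 0.019 m and angle between cassette_center's own z axis and vertical below 0.05 rad and linear speed of cassette below 0.01 m/s and value of joint lock_collar above 2.2 rad); the robot touches nothing.
It fails at once if the cassette or the illuminator is rammed (more than 60 N between them) (contact force between cassette and illuminator above 60 N).
It fails at once if the cassette is lifted or tipped instead of slid (height (world z) of cassette_center above 0.035 m or angle between cassette_center's own z axis and vertical above 0.2 rad).
It fails at once if a bystander is moved by more than 20 mm (distance of any of spray, jar, label_roll, mug, timer from where it was at the start of the episode above 0.02 m).
It also fails if it takes over 72 s, if anything falls off the work surface, if the arm or the gripper's body presses on something with over 40 N, if the wrist force passes 120 N, or if a joint passes its speed limit or range.

## Working session

There is one attempt and no reset: what is moved stays moved. The work goes in short steps, Python scripts to look and compute and a tool call to move; the robot and the scene stay as the last step left them, time stands still between calls to the robot, and variables do not carry over. Pictures are saved under pics/ and viewed, and the job is handed in when it is done.

Besides the shell and the picture viewer there is one more tool, called in YAML: its name, and indented under it one key for each argument. send_rows: Moves the arm, as the interface text tells. Its arguments: {"type":"object","properties":{"moves":{"type":"array","items":{"type":"array","items":{"type":"number","minimum":-1,"maximum":1}}},"claw":{"type":"number"}},"required":["moves"]}

```bash
mkdir -p pics; ls; python3 - <<'E'
from workcell import monitor, cams, order
import cv2, numpy as np
print(monitor.get_obs())
for n in ("scene","top"):
    im,d=cams.camera(n); cv2.imwrite(f"pics/{n}0.png",im); np.save(f"pics/{n}0.npy",d)
    print(n,cams.camera_info(n))
print(cams.camera_info("wrist"))
E
```

```text
pics
{'clock': 0.0, 'joint_pos': array([-1.20696881e+00,  2.41393610e-01,  3.72004512e-03,  1.33523806e+00,
        5.16648815e-06,  1.57080210e+00]), 'joint_vel': array([ 6.74232259e-04, -5.86027783e-04, -1.25983305e-04, -2.62887105e-06,
        1.12507276e-03,  3.61120376e-04]), 'tau': array([-1.92841529e-03, -3.72317505e+01,  2.52408475e+01,  1.70079817e-02,
       -6.85991586e-05, -4.06496255e-06]), 'eef_pos': array([ 0.17769717, -0.46666308,  0.23042107]), 'tool_rot': array([ 9.83499245e-01,  1.80909139e-01, -1.88804192e-04, -1.04066555e-03]), 'ft_force': array([-0.22899627,  0.84483073, -0.45675344]), 'ft_torque': array([-0.04026998,  0.0394027 , -0.00735655]), 'grip_width': 0.08521125466320552}
scene {'intrinsics': array([[523.35169969,   0.        , 277.18410235],
       [  0.        , 523.35169969, 213.12547798],
       [  0.        ,   0.        ,   1.        ]]), 'T': array([[ 0.69797077, -0.53186321,  0.4795397 ,  1.05675295],
       [ 0.71607942,  0.52600237, -0.45885919, -0.64414727],
       [-0.0081887 ,  0.66365882,  0.74799059,  0.9156237 ],
       [ 0.        ,  0. 
[... 283 characters left out ...]
  [-0.99974659,  0.01254282, -0.01869291, -0.13848336],
       [-0.01744087,  0.09342744,  0.99547332,  0.89083474],
       [ 0.        ,  0.        ,  0.        ,  1.        ]])}
{'intrinsics': array([[341.35339839,   0.        , 274.42168074],
       [  0.        , 341.35339839, 210.6129682 ],
       [  0.        ,   0.        ,   1.        ]]), 'mount': array([[-1.04056334e-03,  9.56393557e-01,  2.92079238e-01,
         7.50000484e-02],
       [ 9.99999457e-01,  9.77464838e-04,  3.61962404e-04,
         9.09429148e-05],
       [ 6.06813254e-05,  2.92079456e-01, -9.56394055e-01,
        -1.42435270e-01],
       [ 0.00000000e+00,  0.00000000e+00,  0.00000000e+00,
         1.00000000e+00]])}
```

View pics/top0.png

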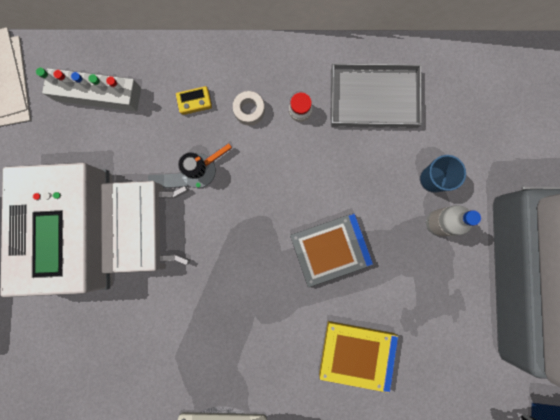

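View pics/scene0.png

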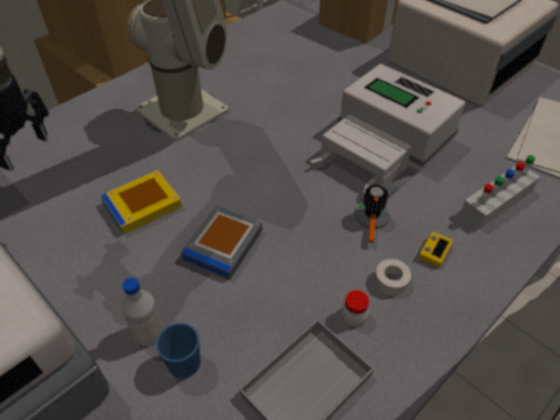

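```bash
cat > h.py <<'E'
import numpy as np, cv2
from workcell import cams
def load(n,tag): return cv2.imread(f"pics/{n}{tag}.png"), np.load(f"pics/{n}{tag}.npy")
def ray(n,u,v,z,info=None):
    info=info or cams.camera_info(n); K=info["intrinsics"];T=info["T"]
    d=T[:3,:3]@np.array([(u-K[0,2])/K[0,0],-(v-K[1,2])/K[1,1],-1.]); o=T[:3,3]
    return o+d*(z-o[2])/d[2]
def proj(n,p):
    info=cams.camera_info(n);K=info["intrinsics"];T=info["T"]
    q=T[:3,:3].T@(np.asarray(p)-T[:3,3]); return np.array([K[0,0]*q[0]/-q[2]+K[0,2], K[1,1]*-q[1]/-q[2]+K[1,2]])
def crop(im,x,y,w,h,s,name):
    cv2.imwrite("pics/"+name,cv2.resize(im[y:y+h,x:x+w],None,fx=s,fy=s,interpolation=cv2.INTER_CUBIC))
E
python3 - <<'E'
from h import *
im,d=load("top","0")
crop(im,270,190,130,100,6,"c1.png"); crop(im,90,130,160,150,4,"c2.png")
E
```

```text
(no output)
```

View pics/c1.png

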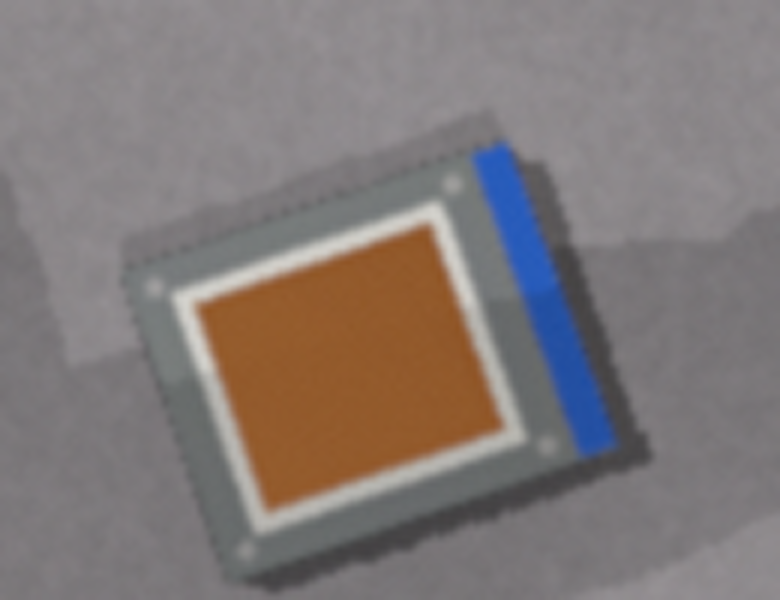

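View pics/c2.png

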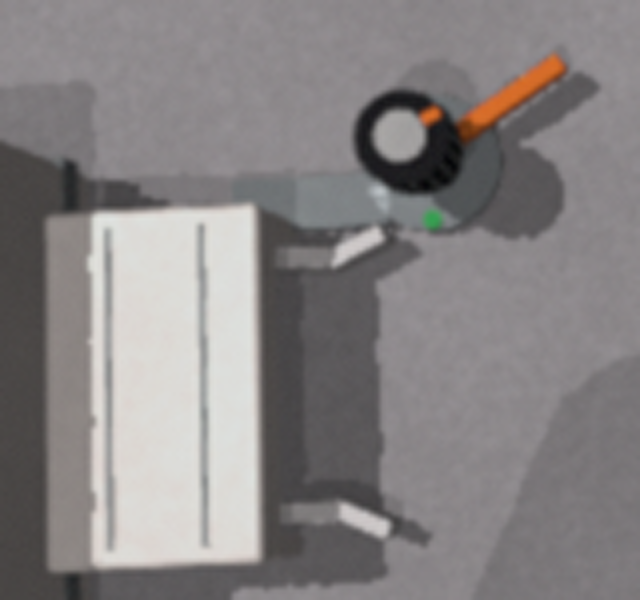

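```bash
cat >> h.py <<'E'
def cp(n,x0,y0,s,pts,z):
    return np.array([ray(n,x0+(x+.5)/s-.5,y0+(y+.5)/s-.5,z) for x,y in pts])
E
python3 - <<'E'
from h import *
c=cp("top",270,190,6,[(510,142),(618,445),(230,580),(121,266)],.03)
print(c, np.linalg.norm(np.diff(c,axis=0),axis=1), c.mean(0))
print("win",cp("top",270,190,6,[(440,200),(527,438),(260,535),(172,297)],.03).mean(0))
h=cp("top",90,130,4,[(92,210),(257,204),(262,563),(92,569)],.072)
print("hood",h,h.mean(0),np.linalg.norm(np.diff(h,axis=0),axis=1))
print("post",cp("top",90,130,4,[(399,135)],.082))
g=cp("top",90,130,4,[(379,226),(386,240),(393,519),(387,536)],.026);print("guides",g)
print("tongue",cp("top",90,130,4,[(560,65)],.026))
im,d=load("top","0")
for p in [(333,250),(130,225),(188,163),(140,180)]: print(p,d[p[1],p[0]])
crop(load("scene","0")[0],300,100,140,150,4,"c3.png")
E
```

```text
[[ 0.53374033 -0.28484968  0.03      ]
 [ 0.42445213 -0.32335947  0.03      ]
 [ 0.37413873 -0.18378045  0.03      ]
 [ 0.48651353 -0.14316696  0.03      ]] [0.11587457 0.14837028 0.11948872] [ 0.45471118 -0.23378914  0.03      ]
win [ 0.45111181 -0.22656773  0.03      ]
hood [[0.5900557  0.23483809 0.072     ]
 [0.5942796  0.14677031 0.072     ]
 [0.40585618 0.13575052 0.072     ]
 [0.40140479 0.22454105 0.072     ]] [0.49789907 0.18547499 0.072     ] [0.08816901 0.18874538 0.08890204]
post [[0.63016619 0.06985305 0.082     ]]
guides [[0.59006936 0.09364287 0.026     ]
 [0.58222231 0.08942187 0.026     ]
 [0.42772551 0.07986608 0.026     ]
 [0.41842439 0.08283492 0.026     ]]
tongue [[ 0.68280884 -0.00536282  0.026     ]]
(333, 250) 0.8557145
(130, 225) 0.8277584
(188, 163) 0.82517487
(140, 180) 0.90456647
```

View pics/c3.png

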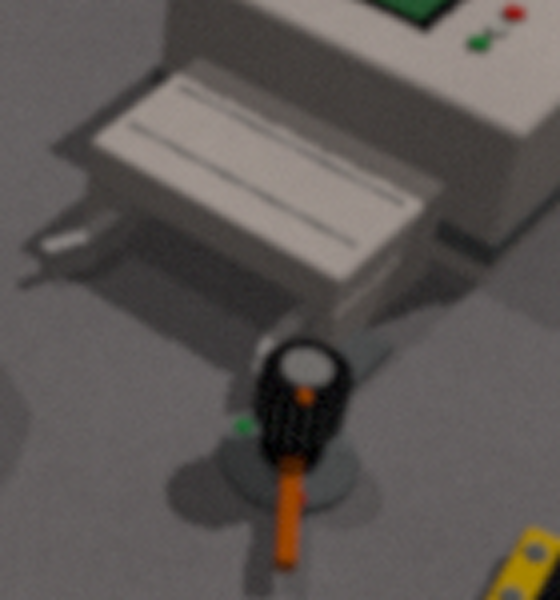

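```bash
cat >> h.py <<'E'
from workcell import monitor
def st():
    o=monitor.get_obs(); q=o["tool_rot"]
    from scipy.spatial.transform import Rotation as R
    m=R.from_quat(q).as_matrix(); a=np.arctan2(m[1,0],m[0,0])
    return o,m,a
def go(x,y,z,a1):
    "total tool-axis shift (in units) at present orientation + turn (units of .1rad)"
    o,m,a=st(); d=m.T@(np.array([x,y,z])-o["eef_pos"])
    t=-(a1-a); t=(t+np.pi)%(2*np.pi)-np.pi
    print("pos",o["eef_pos"].round(4),"a",round(a,4),"F",o["ft_force"].round(2),"j",o["joint_pos"].round(2),"t",round(o["clock"],2))
    print("shift",d.round(4),"turn",round(t/.1,3))
E
python3 - <<'E'
from h import *
print(cp("top",0,0,1,[(330,323),(398,337),(391,391),(320,381)],.03))
go(.363,-.248,.1,.335)
E
```

```text
[[ 0.29731667 -0.2316033   0.03      ]
 [ 0.27073475 -0.37604994  0.03      ]
 [ 0.15981338 -0.35990664  0.03      ]
 [ 0.17710628 -0.21081382  0.03      ]]
pos [ 0.1777 -0.4667  0.2305] a 0.3638 F [-0.33  0.24 -0.2 ] j [-1.21  0.24  0.    1.34 -0.    1.57] t 0.1
shift [ 0.251  -0.1382  0.1308] turn 0.288
```

send_rows:
  moves:
    - [0.0314, -0.0173, 0, 0.036]
    - [0.0314, -0.0173, 0, 0.036]
    - [0.0314, -0.0173, 0, 0.036]
    - [0.0314, -0.0173, 0.025, 0.036]
    - [0.0314, -0.0173, 0.025, 0.036]
    - [0.0314, -0.0173, 0.03, 0.036]
    - [0.0314, -0.0173, 0.03, 0.036]
    - [0.0314, -0.0173, 0.02, 0.036]
    - [0, 0, 0, 0]
  claw: 1

```text
clock: 1.0
eef_pos: [0.3659, -0.2466, 0.0982]
tool_rot: [0.986, 0.17, -0.002, -0.003]
ft_force: [0.7, -0.4, -0.6]
grip_width: 0.0853
```

```bash
python3 - <<'E'
from h import *
go(.363,-.248,-.002,.335)
im,d=cams.camera("wrist"); cv2.imwrite("pics/w1.png",im)
im,d=cams.camera("top"); cv2.imwrite("pics/top1.png",im)
E
```

```text
pos [ 0.3659 -0.2466  0.0982] a 0.3409 F [ 0.65 -0.44 -0.62] j [-0.59  0.24 -0.37  0.97  0.    2.21] t 1.0
shift [-0.0029  0.0009  0.1002] turn 0.059
```

View pics/w1.png

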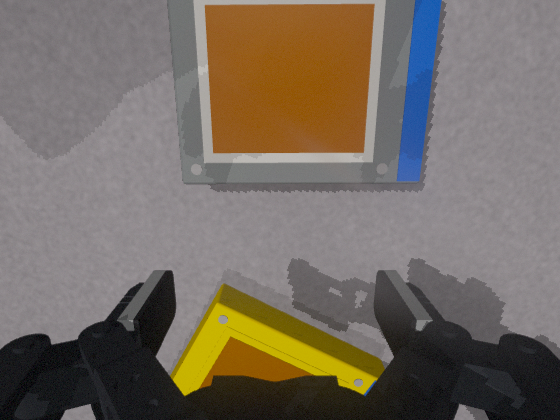

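```bash
cat >> h.py <<'E'
def wray(u,v,z,pose=None):
    o,m,a=st(); T=np.eye(4);T[:3,:3]=m;T[:3,3]=o["eef_pos"]
    i=cams.camera_info("wrist"); return ray("wrist",u,v,z,{"intrinsics":i["intrinsics"],"T":T@i["mount"]})
E
python3 - <<'E'
from h import *
for p in [(183,183),(422,183),(222,285),(382,357),(437,0),(300,183)]: print(p,wray(*p,.03).round(4))
E
```

```text
(183, 183) [ 0.3733 -0.1856  0.03  ]
(422, 183) [ 0.4235 -0.3292  0.03  ]
(222, 285) [ 0.3116 -0.23    0.03  ]
(382, 357) [ 0.2932 -0.3609  0.03  ]
(437, 0) [ 0.5186 -0.2909  0.03  ]
(300, 183) [ 0.3979 -0.256   0.03  ]
```

send_rows:
  moves:
    - [0, 0, 0.03, 0.03]
    - [0, 0, 0.03, 0.03]
    - [0, 0, 0.025, 0]
    - [0, 0, 0.01, 0]
    - [0, 0, 0.005, 0]
    - [0, 0, 0, 0]

```text
clock: 1.7
eef_pos: [0.3662, -0.2517, 0.0017]
tool_rot: [0.987, 0.163, 0.0, 0.0]
ft_force: [0.0, 0.4, 0.3]
grip_width: 0.0857
```

send_rows:
  moves:
    - [0.004, 0, 0.004, 0]
    - [0.005, 0, 0, 0]
    - [0.004, 0, 0, 0]
    - [0.004, -0.001, 0, 0.15]
    - [0.004, -0.001, 0, 0.15]
    - [0.004, -0.001, 0, 0.15]
    - [0.004, -0.001, 0, 0.15]
    - [0.004, -0.001, 0, 0.15]
    - [0.004, -0.001, 0, 0.15]
    - [0, 0, 0, 0]

```text
clock: 2.7
eef_pos: [0.4006, -0.2337, -0.0028]
tool_rot: [0.993, 0.119, 0.001, -0.0]
ft_force: [-0.7, 0.1, -0.9]
grip_width: 0.0853
```

```bash
python3 - <<'E'
from h import *
go(.449,-.21,-.002,.057)
im,d=cams.camera("wrist"); cv2.imwrite("pics/w2.png",im)
E
```

```text
pos [ 0.4006 -0.2337 -0.0028] a 0.2392 F [-0.65  0.09 -0.86] j [-0.53  0.42 -0.44  0.72  0.    2.37] t 2.7
shift [ 0.0527 -0.0116 -0.0007] turn 1.822
```

View pics/w2.png

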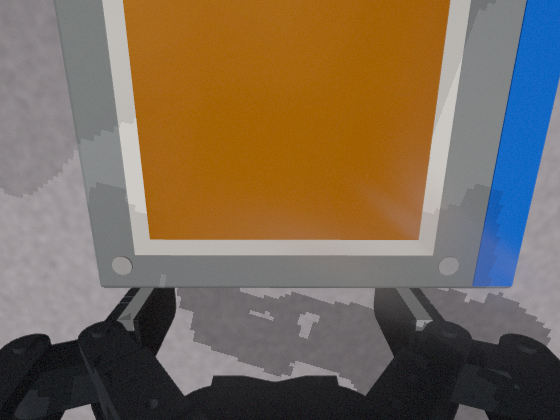

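send_rows:
  moves:
    - [0.0043, -0.0013, 0, 0.15]
    - [0.0043, -0.0013, 0, 0.15]
    - [0.0043, -0.0013, 0, 0.15]
    - [0.0043, -0.0013, 0, 0.15]
    - [0.0043, -0.0013, 0, 0.15]
    - [0.0043, -0.0013, 0, 0.15]
    - [0.0043, -0.0013, 0, 0.15]
    - [0.0043, -0.0013, 0, 0.15]
    - [0.0043, -0.0013, 0, 0.15]
    - [0.0043, -0.0013, 0, 0.15]
    - [0.0043, -0.0013, 0, 0.15]
    - [0.0043, -0.0013, 0, 0.15]
    - [0, 0, 0, 0]

```text
clock: 4.05
eef_pos: [0.4494, -0.2104, -0.0026]
tool_rot: [1.0, 0.03, 0.001, -0.0]
ft_force: [-1.6, 0.4, -0.1]
grip_width: 0.0852
```

```bash
python3 - <<'E'
from h import *
go(.449,-.21,-.002,.057)
im,d=cams.camera("top"); cv2.imwrite("pics/top2.png",im)
im,d=cams.camera("wrist"); cv2.imwrite("pics/w3.png",im)
E
```

```text
pos [ 0.4494 -0.2104 -0.0026] a 0.0592 F [-1.56  0.38 -0.07] j [-0.44  0.47 -0.35  0.75  0.    2.64] t 4.05
shift [-0.0004 -0.0004 -0.0006] turn 0.022
```

View pics/w3.png

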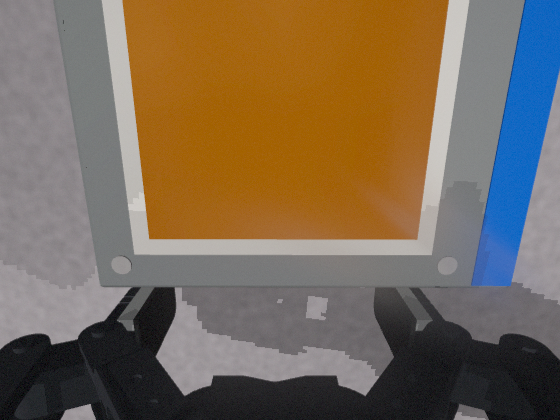

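View pics/top2.png

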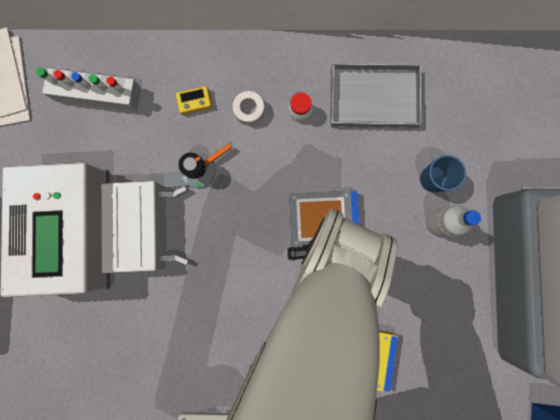

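send_rows:
  moves:
    - [-0.01, 0, 0, 0]
    - [-0.02, 0, -0.02, 0]
    - [-0.01, 0, -0.04, -0.8]
    - [0, 0, -0.05, -0.8]
    - [0, 0, -0.04, -1]
    - [0, 0, 0, -1]
    - [0, 0, 0, -1]
    - [0, 0, 0, -1]
    - [0, 0, 0, -1]
    - [0, 0, 0, -1]
    - [0, 0, 0, -1]
    - [0, 0, 0, -1]
    - [0, 0, 0, -1]
    - [0, 0, 0, -1]
    - [0, 0, 0, -1]
    - [0, 0, 0, -1]
    - [0, 0, 0, -1]
    - [0, 0, 0, -1]
    - [0, 0, 0, 0]

```text
clock: 6.05
eef_pos: [0.4078, -0.2131, 0.1474]
tool_rot: [0.69, 0.724, 0.0, 0.0]
ft_force: [-0.1, 0.2, -0.6]
grip_width: 0.0851
```

```bash
python3 - <<'E'
from h import *
go(.527,-.335,.1,1.63)
im,d=cams.camera("wrist"); cv2.imwrite("pics/w4.png",im)
im,d=cams.camera("top"); cv2.imwrite("pics/top3.png",im)
E
```

```text
pos [ 0.4078 -0.2131  0.1474] a 1.6185 F [-0.11  0.18 -0.56] j [-0.48  0.22 -0.25  1.1   0.    1.04] t 6.05
shift [-0.1275  0.1133  0.0474] turn -0.115
```

View pics/w4.png

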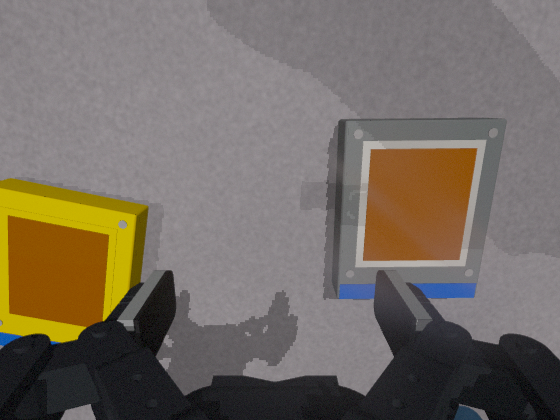

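View pics/top3.png

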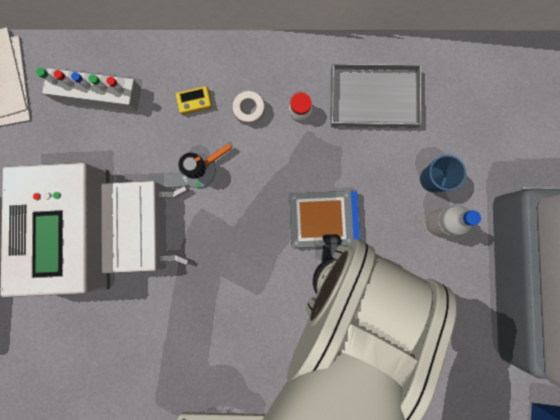

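```bash
python3 - <<'E'
from h import *
c=[wray(*p,.03)[:2] for p in [(345,121),(505,119),(475,297),(338,297)]]
print(np.array(c).round(4))
print("win",np.mean([wray(*p,.03)[:2] for p in [(363,141),(486,139),(469,266),(355,267)]],0))
t=[ray("top",*p,.03)[:2] for p in [(292,195),(355,190),(360,239)]];print(np.array(t).round(4))
im=cv2.imread("pics/w4.png"); crop(im,320,100,200,220,3.5,"c4.png")
im=cv2.imread("pics/top3.png"); crop(im,280,180,90,80,8,"c5.png")
E
```

```text
[[ 0.4575 -0.1465]
 [ 0.575  -0.1398]
 [ 0.5851 -0.2881]
 [ 0.4669 -0.2933]]
win [ 0.52220352 -0.20963013]
[[ 0.5724 -0.1471]
 [ 0.5852 -0.2859]
 [ 0.4776 -0.2964]]
```

View pics/c4.png

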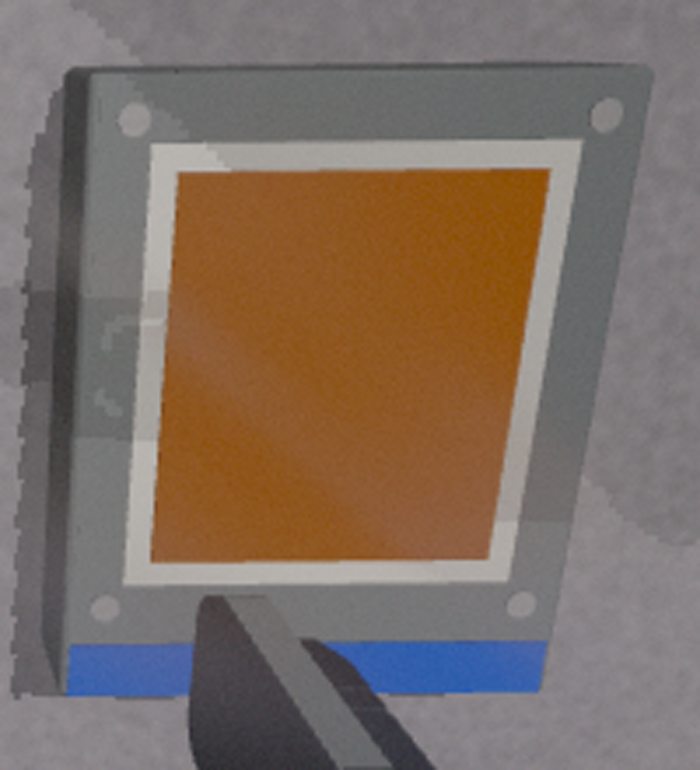

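View pics/c5.png

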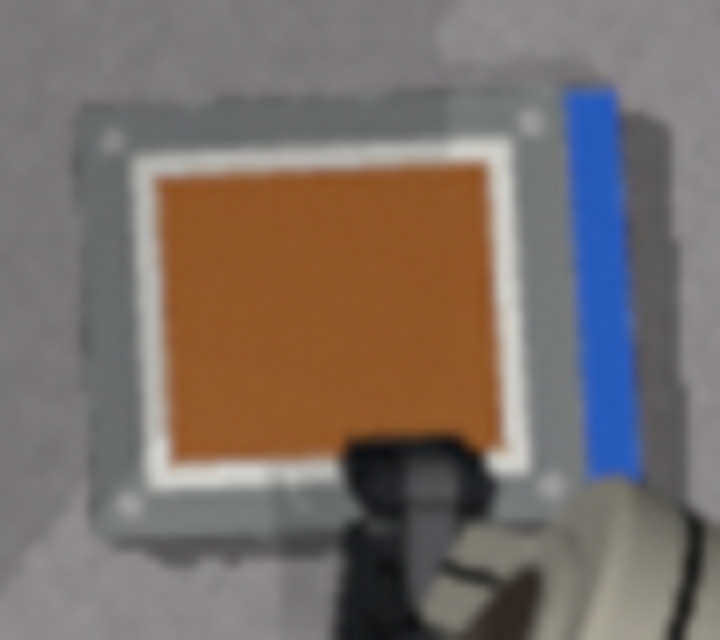

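```bash
python3 - <<'E'
from h import *
go(.5265,-.332,-.002,1.628)
print(ray("top",442,222,0.0),ray("top",472,218,.17))
E
```

```text
pos [ 0.4079 -0.2131  0.1474] a 1.6166 F [-0.42 -1.25 -0.4 ] j [-0.48  0.22 -0.25  1.1   0.    1.04] t 6.15
shift [-0.1242  0.1129  0.1494] turn -0.114
[ 0.5189483  -0.48659418  0.        ] [ 0.51608056 -0.47473185  0.17      ]
```

send_rows:
  moves:
    - [-0.025, 0.0225, 0, -0.1]
    - [-0.025, 0.0225, 0, 0]
    - [-0.025, 0.0225, 0, 0]
    - [-0.025, 0.0225, 0, 0]
    - [-0.024, 0.0225, 0, 0]
    - [0, 0, 0.04, 0]
    - [0, 0, 0.04, 0]
    - [0, 0, 0.035, 0]
    - [0, 0, 0.02, 0]
    - [0, 0, 0.01, 0]
    - [0, 0, 0, 0]

```text
clock: 7.25
eef_pos: [0.5264, -0.3299, 0.0007]
tool_rot: [0.687, 0.727, -0.0, -0.002]
ft_force: [0.7, -0.2, -0.7]
grip_width: 0.0854
```

```bash
python3 - <<'E'
from h import *
go(.5265,-.332,-.002,1.628)
im,d=cams.camera("wrist"); cv2.imwrite("pics/w5.png",im)
for p in [(183,183)]: pass
E
```

```text
pos [ 0.5264 -0.3299  0.0007] a 1.6281 F [ 0.65 -0.17 -0.66] j [-0.56  0.66  0.03  0.94  0.    0.95] t 7.25
shift [-0.0021 -0.      0.0027] turn 0.001
```

View pics/w5.png

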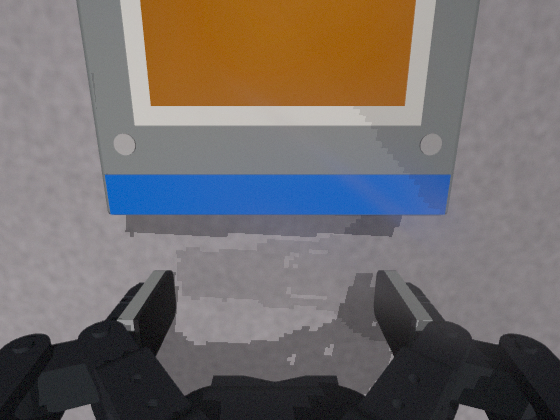

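send_rows:
  moves:
    - [0.01, 0, 0.003, 0]
    - [0.008, 0, 0, 0]
    - [0.005, 0, 0, 0]
    - [0.004, 0, 0, 0]
    - [0.005, 0, 0, 0]
    - [0.006, 0, 0, 0]
    - [0.006, 0, 0, 0]
    - [0.006, 0, 0, 0]
    - [0.006, 0, 0, 0]
    - [0.006, 0, 0, 0]
    - [0.006, 0, 0, 0]
    - [0.006, 0, 0, 0]
    - [0.006, 0, 0, 0]
    - [0.006, 0, 0, 0]
    - [0.006, 0, 0, 0]
    - [0.006, 0, 0, 0]
    - [0.006, 0, 0, 0]
    - [0.006, 0, 0, 0]
    - [0.004, 0, 0, 0]
    - [0.002, 0, 0, 0]

```text
clock: 9.3
eef_pos: [0.5206, -0.2141, -0.0008]
tool_rot: [0.686, 0.728, -0.0, -0.0]
ft_force: [-0.3, -3.5, 1.8]
grip_width: 0.0855
```

send_rows:
  moves:
    - [0.004, 0, 0, 0]
    - [0.006, 0, 0, 0]
    - [0.006, 0, 0, 0]
    - [0.006, 0, 0, 0]
    - [0.006, 0, 0, 0]
    - [0.006, 0, 0, 0]
    - [0.006, 0, 0, 0]
    - [0.006, 0, 0, 0]
    - [0.006, 0, 0, 0]
    - [0.006, 0, 0, 0]
    - [0.004, 0, 0, 0]
    - [0.002, 0, 0, 0]
    - [0, 0, 0, 0]

```text
clock: 10.6
eef_pos: [0.5169, -0.15, -0.0008]
tool_rot: [0.686, 0.728, 0.0, -0.001]
ft_force: [0.4, 0.5, 0.8]
grip_width: 0.0855
```

```bash
python3 - <<'E'
from h import *
go(.504,.07,-.002,1.628)
im,d=cams.camera("wrist"); cv2.imwrite("pics/w6.png",im)
im,d=cams.camera("top"); crop(im,80,130,280,170,2.85,"top4.png")
E
```

```text
pos [ 0.5169 -0.15   -0.0008] a 1.6296 F [0.45 0.46 0.78] j [-0.28  0.53 -0.23  0.82  0.    1.23] t 10.6
shift [2.204e-01 1.000e-04 1.500e-03] turn 0.016
```

View pics/w6.png

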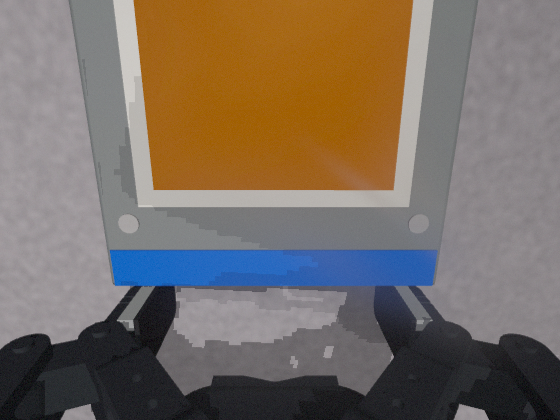

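View pics/top4.png

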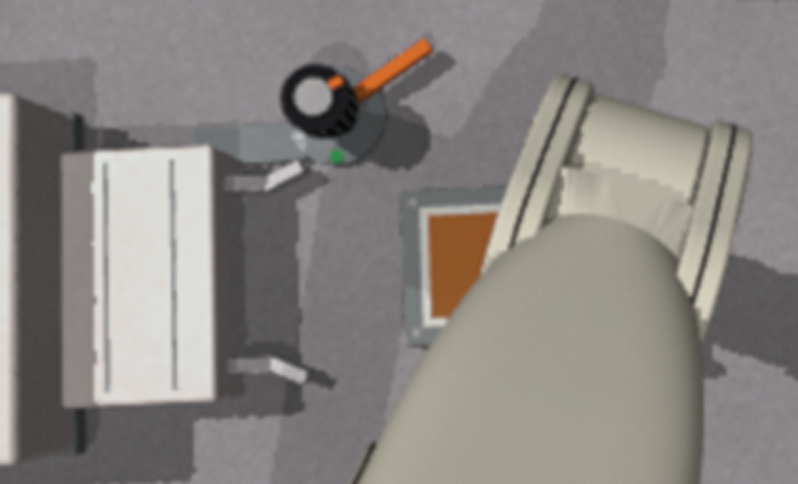

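send_rows:
  moves:
    - [0.004, 0, 0, 0]
    - [0.006, 0, 0, 0]
    - [0.006, 0, 0, 0]
    - [0.006, 0, 0, 0]
    - [0.006, 0, 0, 0]
    - [0.006, 0, 0, 0]
    - [0.006, 0, 0, 0]
    - [0.006, 0, 0, 0]
    - [0.006, 0, 0, 0]
    - [0.006, 0, 0, 0]
    - [0.006, 0, 0, 0]
    - [0.004, 0, 0, 0]
    - [0.002, 0, 0, 0]
    - [0, 0, 0, 0]

```text
clock: 12.1
eef_pos: [0.513, -0.0802, -0.0007]
tool_rot: [0.686, 0.728, 0.0, -0.0]
ft_force: [0.5, -0.7, 0.1]
grip_width: 0.0853
```

```bash
python3 - <<'E'
from h import *
go(.504,.07,-.002,1.628)
im,d=cams.camera("wrist"); cv2.imwrite("pics/w7.png",im)
im,d=cams.camera("top"); crop(im,80,130,200,150,4,"top5.png")
E
```

```text
pos [ 0.513  -0.0802 -0.0007] a 1.6296 F [ 0.53 -0.68  0.15] j [-0.16  0.5  -0.28  0.79  0.    1.36] t 12.1
shift [ 1.505e-01 -1.000e-04  1.500e-03] turn 0.016
```

View pics/w7.png

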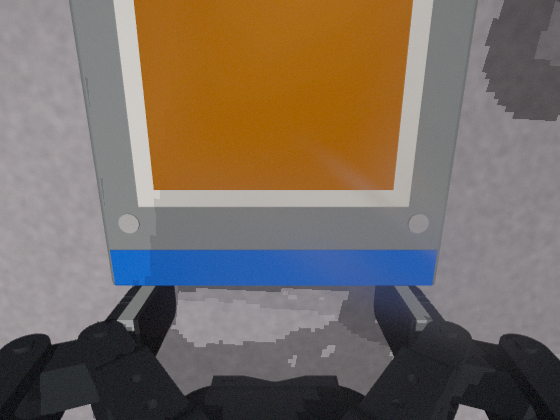

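View pics/top5.png

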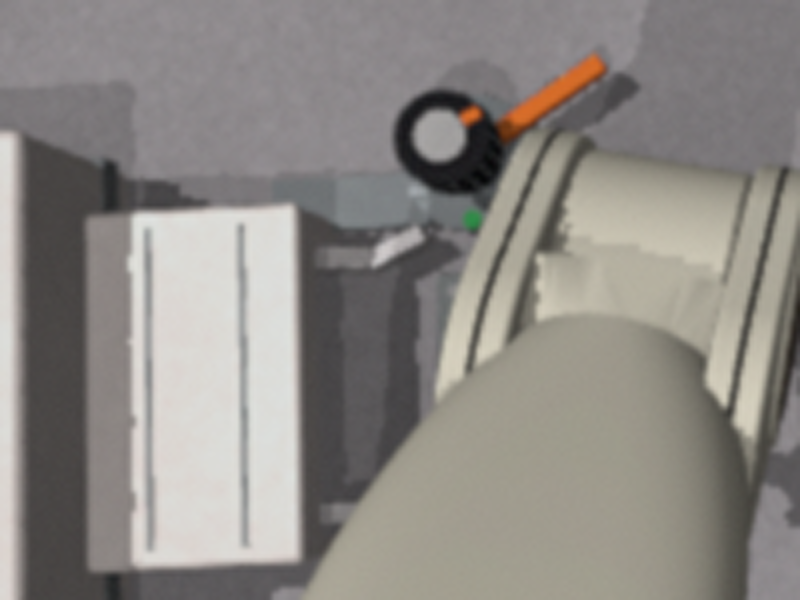

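send_rows:
  moves:
    - [0.004, 0, 0, 0]
    - [0.005, 0, 0, 0]
    - [0.005, 0, 0, 0]
    - [0.005, 0, 0, 0]
    - [0.005, 0, 0, 0]
    - [0.005, 0, 0, 0]
    - [0.005, 0, 0, 0]
    - [0.005, 0, 0, 0]

```text
clock: 13.0
eef_pos: [0.5108, -0.0416, -0.0006]
tool_rot: [0.686, 0.727, 0.0, 0.0]
ft_force: [0.1, -3.7, 1.5]
grip_width: 0.0856
```

send_rows:
  moves:
    - [0.005, 0, 0, 0]
    - [0.005, 0, 0, 0]
    - [0.005, 0, 0, 0]
    - [0.005, 0, 0, 0]
    - [0.005, 0, 0, 0]
    - [0.005, 0, 0, 0]

```text
clock: 13.6
eef_pos: [0.509, -0.0117, -0.0006]
tool_rot: [0.686, 0.727, 0.0, 0.0]
ft_force: [0.5, -4.5, 2.3]
grip_width: 0.0853
```

send_rows:
  moves:
    - [0.005, 0, 0, 0]
    - [0.005, 0, 0, 0]
    - [0.005, 0, 0, 0]
    - [0.005, 0, 0, 0]
    - [0.005, 0, 0, 0]
    - [0.005, 0, 0, 0]

```text
clock: 14.2
eef_pos: [0.5071, 0.0183, -0.0007]
tool_rot: [0.686, 0.727, -0.0, -0.0]
ft_force: [0.2, -3.3, 2.6]
grip_width: 0.0856
```

```bash
python3 - <<'E'
from h import *
go(.504,.066,-.002,1.628)
im,d=cams.camera("wrist"); cv2.imwrite("pics/w8.png",im)
E
```

```text
pos [ 0.5071  0.0183 -0.0007] a 1.629 F [ 0.21 -3.3   2.58] j [ 0.04  0.48 -0.32  0.78  0.    1.55] t 14.2
shift [ 0.0478 -0.0004  0.0013] turn 0.01
```

View pics/w8.png

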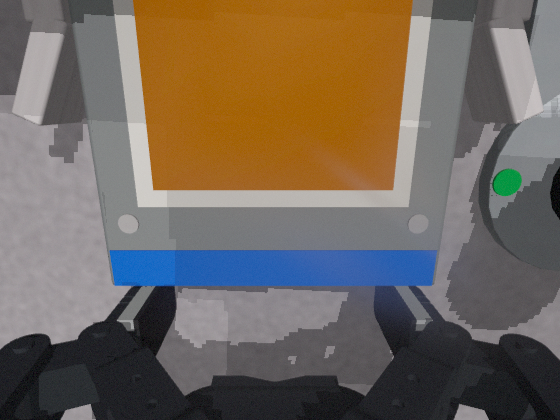

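send_rows:
  moves:
    - [0.004, 0, 0, 0]
    - [0.005, 0, 0, 0]
    - [0.005, 0, 0, 0]
    - [0.005, 0, 0, 0]
    - [0.005, 0, 0, 0]
    - [0.004, 0, 0, 0]
    - [0.003, 0, 0, 0]
    - [0.002, 0, 0, 0]
    - [0.001, 0, 0, 0]

```text
clock: 15.15
eef_pos: [0.5051, 0.0521, -0.0008]
tool_rot: [0.686, 0.727, -0.0, -0.0]
ft_force: [-0.0, -3.7, 0.2]
grip_width: 0.0856
```

send_rows:
  moves:
    - [0.001, 0, 0, 0]
    - [0.001, 0, 0, 0]
    - [0.001, 0, 0, 0]
    - [0.001, 0, 0, 0]

```text
clock: 15.55
eef_pos: [0.5049, 0.0559, -0.0008]
tool_rot: [0.686, 0.727, -0.0, -0.0]
ft_force: [0.1, -3.2, 1.3]
grip_width: 0.0853
```

send_rows:
  moves:
    - [0.001, 0, 0, 0]
    - [0.001, 0, 0, 0]
    - [0.001, 0, 0, 0]

```text
clock: 15.85
eef_pos: [0.5048, 0.0589, -0.0007]
tool_rot: [0.686, 0.727, -0.0, -0.0]
ft_force: [0.4, -2.7, 0.1]
grip_width: 0.0856
```

send_rows:
  moves:
    - [0.001, 0, 0, 0]
    - [0.001, 0, 0, 0]

```text
clock: 16.05
eef_pos: [0.5047, 0.061, -0.0007]
tool_rot: [0.686, 0.727, -0.0, -0.0]
ft_force: [-0.5, -2.3, 0.8]
grip_width: 0.0855
```

send_rows:
  moves:
    - [0.001, 0, 0, 0]
    - [0.0005, 0, 0, 0]

```text
clock: 16.25
eef_pos: [0.5046, 0.0625, -0.0008]
tool_rot: [0.686, 0.727, -0.0, -0.0]
ft_force: [0.8, -3.1, -1.5]
grip_width: 0.0855
```

send_rows:
  moves:
    - [0.0005, 0, 0, 0]
    - [0.0005, 0, 0, 0]

```text
clock: 16.45
eef_pos: [0.5045, 0.0634, -0.0007]
tool_rot: [0.686, 0.727, -0.0, -0.0]
ft_force: [0.1, -3.2, -1.4]
grip_width: 0.0857
```

send_rows:
  moves:
    - [0.0005, 0, 0, 0]
    - [0.0005, 0, 0, 0]

```text
clock: 16.65
eef_pos: [0.5044, 0.0644, -0.0008]
tool_rot: [0.686, 0.727, -0.0, -0.0]
ft_force: [-1.1, -3.1, -1.1]
grip_width: 0.0853
```

send_rows:
  moves:
    - [0.0005, 0, 0, 0]
    - [0.0005, 0, 0, 0]

```text
clock: 16.85
eef_pos: [0.5044, 0.0654, -0.0008]
tool_rot: [0.686, 0.727, -0.0, -0.0]
ft_force: [0.6, -2.8, -0.3]
grip_width: 0.0854
```

send_rows:
  moves:
    - [0.0005, 0, 0, 0]
    - [0.0005, 0, 0, 0]

```text
clock: 17.05
eef_pos: [0.5044, 0.0664, -0.0007]
tool_rot: [0.686, 0.727, -0.0, -0.0]
ft_force: [-0.2, -2.6, -1.0]
grip_width: 0.0855
```

send_rows:
  moves:
    - [0.0005, 0, 0, 0]
    - [0.0005, 0, 0, 0]

```text
clock: 17.25
eef_pos: [0.5043, 0.0674, -0.0008]
tool_rot: [0.686, 0.727, -0.0, -0.0]
ft_force: [-0.9, -3.1, -1.4]
grip_width: 0.0855
```

send_rows:
  moves:
    - [0.0005, 0, 0, 0]
    - [0.0005, 0, 0, 0]

```text
clock: 17.45
eef_pos: [0.5043, 0.0684, -0.0007]
tool_rot: [0.686, 0.727, -0.0, -0.0]
ft_force: [0.4, -1.6, -1.5]
grip_width: 0.0852
```

send_rows:
  moves:
    - [0.0005, 0, 0, 0]
    - [0.0005, 0, 0, 0]

```text
clock: 17.65
eef_pos: [0.5042, 0.0694, -0.0007]
tool_rot: [0.686, 0.727, -0.0, -0.0]
ft_force: [0.5, -2.3, -1.8]
grip_width: 0.0853
```

```bash
python3 - <<'E'
from h import *
go(.504,.07,-.002,1.628)
im,d=cams.camera("wrist"); cv2.imwrite("pics/w9.png",im)
E
```

```text
pos [ 0.5042  0.0694 -0.0007] a 1.6291 F [ 0.48 -2.27 -1.78] j [ 0.14  0.48 -0.31  0.78  0.    1.65] t 17.65
shift [ 0.0006 -0.0002  0.0013] turn 0.011
```

View pics/w9.png

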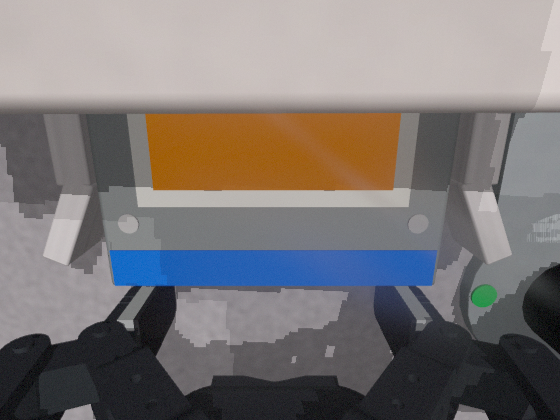

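```bash
python3 - <<'E'
from h import *
for p,z in [((72,263),.026),((488,262),.026),((46,253),.026),((510,256),.026),((113,285),.03),((435,285),.03)]: print(p,wray(*p,z).round(4))
im=cv2.imread("pics/w9.png"); crop(im,30,170,90,130,6,"c6.png")
E
```

```text
(72, 263) [0.4283 0.0841 0.026 ]
(488, 262) [0.5827 0.0933 0.026 ]
(46, 253) [0.4192 0.0876 0.026 ]
(510, 256) [0.5903 0.0962 0.026 ]
(113, 285) [0.4448 0.0781 0.03  ]
(435, 285) [0.5627 0.0848 0.03  ]
```

View pics/c6.png

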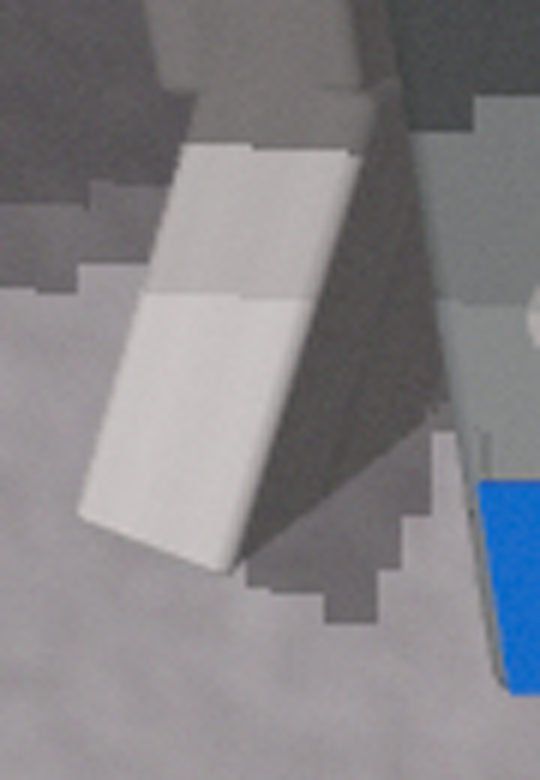

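send_rows:
  moves:
    - [0.0005, 0, 0, 0]
    - [0.0005, 0, 0, 0]

```text
clock: 17.9
eef_pos: [0.5042, 0.0703, -0.0007]
tool_rot: [0.686, 0.727, -0.0, 0.0]
ft_force: [-0.1, -2.8, -1.7]
grip_width: 0.0852
```

send_rows:
  moves:
    - [0.0005, 0, 0, 0]
    - [0.0005, 0, 0, 0]

```text
clock: 18.1
eef_pos: [0.5042, 0.0707, -0.0007]
tool_rot: [0.686, 0.727, -0.001, 0.001]
ft_force: [1.1, -5.6, -1.4]
grip_width: 0.0852
```

send_rows:
  moves:
    - [0.0005, 0, 0, 0]
    - [0.0005, 0, 0, 0]

```text
clock: 18.3
eef_pos: [0.5042, 0.0707, -0.0007]
tool_rot: [0.686, 0.727, -0.001, 0.001]
ft_force: [0.6, -8.9, -0.1]
grip_width: 0.0856
```

Stop found: position frozen at y=0.0707 and force rising ~3 N per mm.

send_rows:
  moves:
    - [0.0005, 0, 0, 0]
    - [0.0005, 0, 0, 0]
    - [0.0005, 0, 0, 0]
    - [0.0005, 0, 0, 0]

```text
clock: 18.7
eef_pos: [0.5042, 0.0707, -0.0006]
tool_rot: [0.687, 0.727, -0.003, 0.003]
ft_force: [2.7, -14.2, 0.1]
grip_width: 0.0858
```

send_rows:
  moves:
    - [0.0005, 0, 0, 0]
    - [0.0005, 0, 0, 0]
    - [0, 0, 0, 0]

```text
clock: 19.0
eef_pos: [0.5042, 0.0707, -0.0006]
tool_rot: [0.687, 0.727, -0.003, 0.004]
ft_force: [0.5, -16.1, -0.2]
grip_width: 0.0854
```

send_rows:
  moves:
    - [0, 0, 0, 0]
    - [0, 0, 0, 0]
    - [0, 0, 0, 0]
    - [0, 0, 0, 0]
    - [0, 0, 0, 0]
    - [0, 0, 0, 0]
    - [0, 0, 0, 0]

```text
clock: 19.7
eef_pos: [0.5042, 0.0707, -0.0006]
tool_rot: [0.687, 0.727, -0.003, 0.004]
ft_force: [1.0, -17.1, 0.9]
grip_width: 0.0854
```

send_rows:
  moves:
    - [-0.002, 0, 0, 0]
    - [-0.003, 0, 0, 0]
    - [-0.01, 0, 0, 0]
    - [-0.02, 0, 0, 0]
    - [-0.03, 0, -0.01, 0]
    - [-0.02, 0, -0.04, 0]
    - [0, 0, -0.05, 0]
    - [0, 0, -0.05, 0]
    - [0, 0, 0, 0]

```text
clock: 20.6
eef_pos: [0.5142, -0.0096, 0.1571]
tool_rot: [0.686, 0.727, 0.006, 0.005]
ft_force: [1.2, 0.5, 1.0]
grip_width: 0.0855
```

```bash
python3 - <<'E'
from h import *
go(.63,.07,.15,1.628)
im,d=cams.camera("wrist"); cv2.imwrite("pics/w10.png",im)
E
```

```text
pos [ 0.5142 -0.0096  0.1571] a 1.6288 F [1.2  0.54 1.01] j [-0.02  0.3  -0.11  1.14  0.    1.49] t 20.6
shift [0.0728 0.1201 0.009 ] turn 0.008
```

View pics/w10.png

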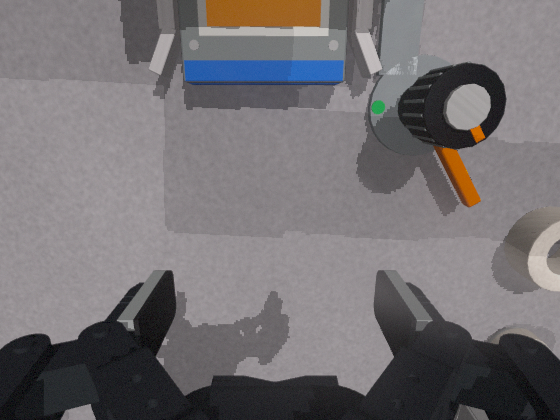

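```bash
python3 - <<'E'
from h import *
im=cv2.imread("pics/w10.png"); crop(im,350,40,180,180,4,"c7.png")
print(wray(467,107,.082),wray(470,107,.082))
for p,z in [((183,81),.03),((343,80),.03),((156,71),.026),((377,73),.026)]: print(p,wray(*p,z).round(4))
go(.629,.071,.15,2.55)
im,d=cams.camera("top"); crop(im,90,130,160,150,4,"c8.png")
E
```

```text
[0.62526148 0.07135837 0.082     ] [0.62708177 0.07146257 0.082     ]
(183, 81) [0.4421 0.0789 0.03  ]
(343, 80) [0.5587 0.0864 0.03  ]
(156, 71) [0.4216 0.0849 0.026 ]
(377, 73) [0.5841 0.093  0.026 ]
pos [ 0.5122 -0.0095  0.1538] a 1.629 F [-1.08 -0.3  -0.39] j [-0.02  0.3  -0.12  1.14  0.    1.49] t 20.65
shift [0.0736 0.1212 0.005 ] turn -9.21
```

View pics/c7.png

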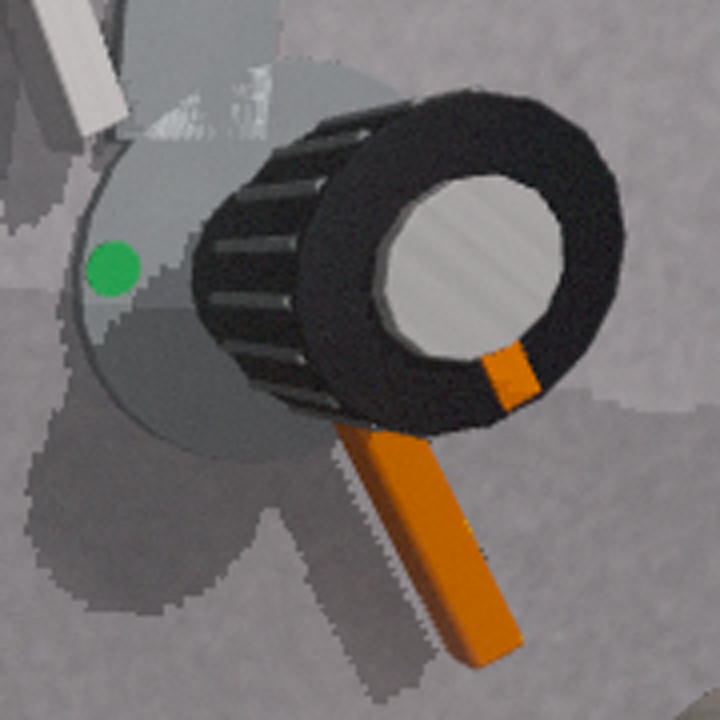

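View pics/c8.png

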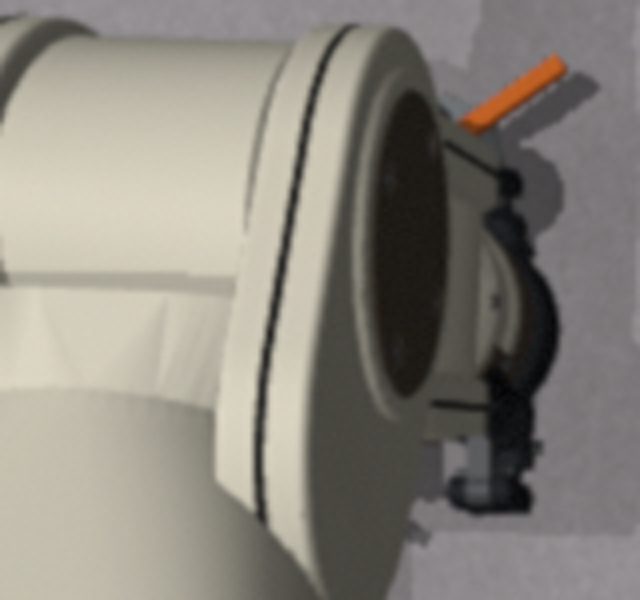

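send_rows:
  moves:
    - [0.0184, 0.03, 0, 0]
    - [0.0184, 0.03, 0, 0]
    - [0.0184, 0.03, 0, 0]
    - [0.0184, 0.03, 0, 0]
    - [0, 0, 0, -1]
    - [0, 0, 0, -1]
    - [0, 0, 0, -1]
    - [0, 0, 0, -1]
    - [0, 0, 0, -1]
    - [0, 0, 0, -1]
    - [0, 0, 0, -1]
    - [0, 0, 0, -1]
    - [0, 0, 0, -1.0]
    - [0, 0, 0, 0]
    - [0, 0, 0, 0]

```text
clock: 22.2
eef_pos: [0.6234, 0.071, 0.1476]
tool_rot: [0.302, 0.953, -0.0, -0.001]
ft_force: [-0.4, -0.8, 0.1]
grip_width: 0.0853
```

```bash
python3 - <<'E'
from h import *
go(.629,.0705,.038,2.55)
im,d=cams.camera("wrist"); cv2.imwrite("pics/w11.png",im)
E
```

```text
pos [0.6234 0.071  0.1476] a 2.5273 F [-0.4  -0.84  0.11] j [0.11 0.54 0.23 1.26 0.   0.73] t 22.2
shift [-0.0051  0.0029  0.1095] turn -0.227
```

View pics/w11.png

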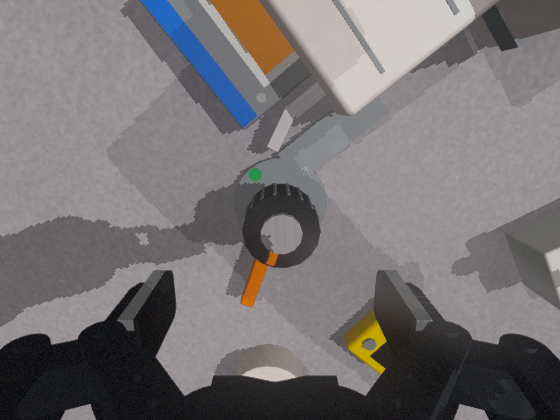

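```bash
python3 - <<'E'
from h import *
print(wray(282,234,.082))
go(.629,.0705,.038,2.55)
E
```

```text
[0.63092872 0.07214006 0.082     ]
pos [0.6237 0.071  0.148 ] a 2.5275 F [ 0.24 -0.8  -0.68] j [0.11 0.54 0.23 1.26 0.   0.73] t 22.25
shift [-0.0049  0.0028  0.11  ] turn -0.225
```

send_rows:
  moves:
    - [-0.0052, 0.0036, 0, 0]
    - [0, 0, 0.03, 0]
    - [0, 0, 0.03, 0]
    - [0, 0, 0.02, 0]
    - [0, 0, 0.02, 0]
    - [0, 0, 0.01, 0]
    - [0, 0, 0, 0]

```text
clock: 22.95
eef_pos: [0.6296, 0.0707, 0.0374]
tool_rot: [0.302, 0.953, -0.001, -0.002]
ft_force: [-0.9, 0.2, -0.0]
grip_width: 0.0855
```

```bash
python3 - <<'E'
from h import *
go(.630,.071,.038,2.53)
im,d=cams.camera("wrist"); cv2.imwrite("pics/w12.png",im)
E
```

```text
pos [0.6296 0.0707 0.0374] a 2.5285 F [-0.93  0.19 -0.05] j [0.11 0.64 0.1  1.04 0.   0.72] t 22.95
shift [-0.0002  0.0005 -0.0006] turn -0.015
```

View pics/w12.png

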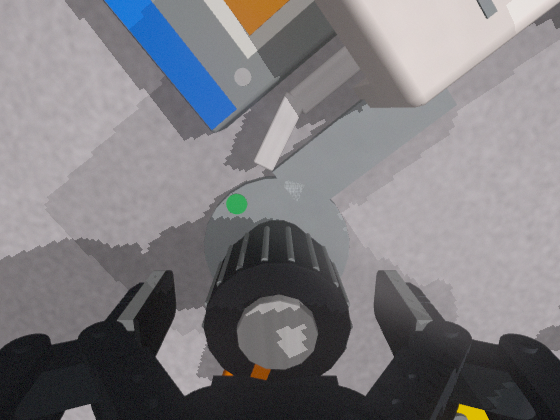

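Drum sits centred between the pads (pixel 278 vs pads 175/375). Close.

send_rows:
  moves:
    - [0, 0, 0, 0]
    - [0, 0, 0, 0]
    - [0, 0, 0, 0]
    - [0, 0, 0, 0]
    - [0, 0, 0, 0]
    - [0, 0, 0, 0]
    - [0, 0, 0, 0]
    - [0, 0, 0, 0]
  claw: -1

```text
clock: 23.8
eef_pos: [0.6315, 0.0706, 0.0411]
tool_rot: [0.302, 0.953, 0.0, 0.001]
ft_force: [-2.0, -0.9, 5.5]
grip_width: 0.0505
```

send_rows:
  moves:
    - [0, 0, -0.003, 0.3]
    - [0, 0, 0, 0.7]
    - [0, 0, 0, 1]
    - [0, 0, 0, 1]
    - [0, 0, 0, 0]

```text
clock: 24.3
eef_pos: [0.6311, 0.0703, 0.0413]
tool_rot: [0.441, 0.897, -0.0, 0.0]
ft_force: [4.3, -1.3, -8.4]
grip_width: 0.0501
```

```bash
python3 - <<'E'
from h import *
go(.630,.071,.041,.38)
o,_,_=st();print(o["ft_torque"])
im,d=cams.camera("wrist"); cv2.imwrite("pics/w13.png",im)
E
```

```text
pos [0.6311 0.0703 0.0413] a 2.2277 F [ 4.26 -1.26 -8.43] j [ 0.11  0.64  0.11  1.04 -0.    1.03] t 24.3
shift [ 0.0012 -0.0004  0.0003] turn 18.477
[-0.30238545 -0.93799819 -0.11536629]
```

View pics/w13.png

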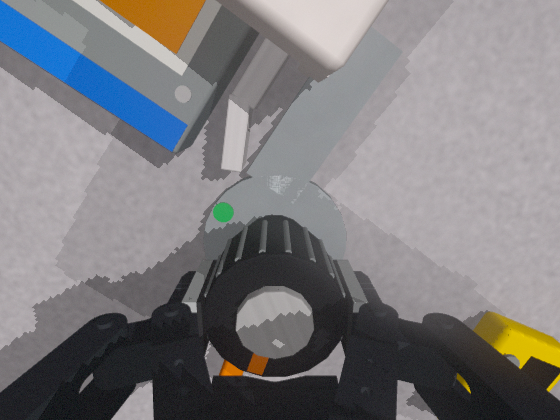

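send_rows:
  moves:
    - [0, 0, 0.0015, 0.5]
    - [0, 0, 0, 1]
    - [0, 0, 0, 1]
    - [0, 0, 0, 1]
    - [0, 0, 0, 1]
    - [0, 0, 0, 1]
    - [0, 0, 0, 1]
    - [0, 0, 0, 1]
    - [0, 0, 0, 1]
    - [0, 0, 0, 1]
    - [0, 0, 0, 1]
    - [0, 0, 0, 1]
    - [0, 0, 0, 1]
    - [0, 0, 0, 1]
    - [0, 0, 0, 1]
    - [0, 0, 0, 1]
    - [0, 0, 0, 1]
    - [0, 0, 0, 0.5]
    - [0, 0, 0, 0]

```text
clock: 26.25
eef_pos: [0.6291, 0.0707, 0.0412]
tool_rot: [0.965, 0.262, -0.001, -0.0]
ft_force: [-5.5, -0.7, 2.4]
grip_width: 0.0503
```

```bash
python3 - <<'E'
from h import *
go(.630,.071,.041,.38)
o,_,_=st();print(o["ft_torque"],o["grip_width"])
im,d=cams.camera("wrist"); cv2.imwrite("pics/w14.png",im)
im,d=cams.camera("scene"); crop(im,300,100,140,150,4,"s14.png")
E
```

```text
pos [0.6291 0.0707 0.0412] a 0.5303 F [-5.52 -0.66  2.45] j [ 0.11  0.64  0.1   1.04 -0.    2.72] t 26.25
shift [0.001  0.0002 0.0002] turn 1.503
[-0.54413422  0.76072679 -0.10731175] 0.05034462460098175
```

View pics/w14.png

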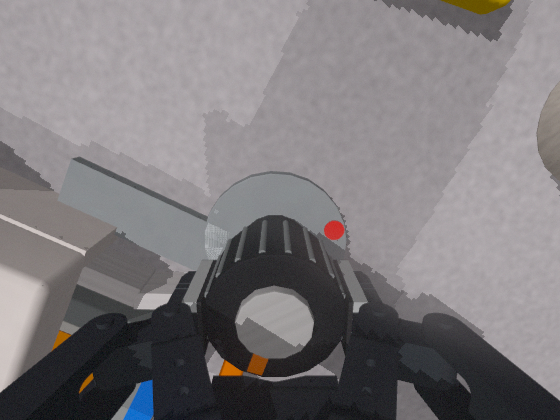

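View pics/s14.png

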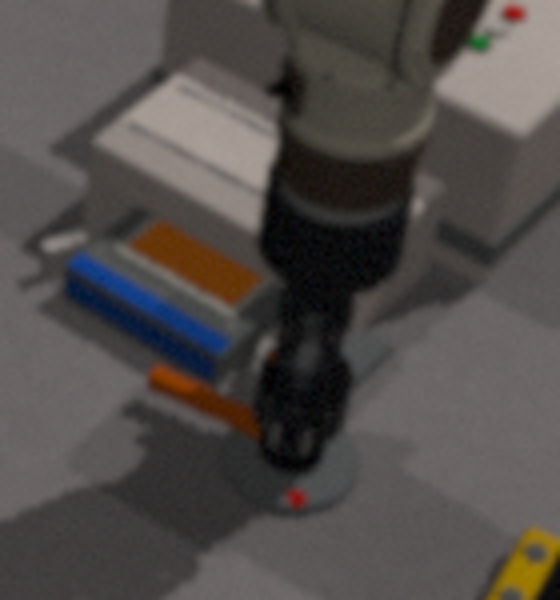

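send_rows:
  moves:
    - [0, 0, 0, 0.4]
    - [0, 0, 0, 0.4]
    - [0, 0, 0, 0.2]
    - [0, 0, 0, 0]

```text
clock: 26.75
eef_pos: [0.629, 0.0708, 0.0412]
tool_rot: [0.977, 0.214, -0.001, -0.0]
ft_force: [-6.5, -2.1, 3.0]
grip_width: 0.0501
```

```bash
python3 - <<'E'
from h import *
go(.630,.071,.041,.38)
o,_,_=st();print(o["ft_torque"],o["grip_width"])
E
```

```text
pos [0.629  0.0708 0.0412] a 0.4309 F [-6.54 -2.1   3.03] j [0.11 0.64 0.1  1.04 0.   2.82] t 26.75
shift [0.001  0.0002 0.0002] turn 0.509
[-0.47558508  0.96191096 -0.05959405] 0.05012053005967996
```

send_rows:
  moves:
    - [0, 0, 0, 0.2]
    - [0, 0, 0, 0.2]
    - [0, 0, 0, 0]

```text
clock: 27.05
eef_pos: [0.629, 0.0708, 0.0412]
tool_rot: [0.981, 0.194, -0.001, -0.0]
ft_force: [-4.6, -0.5, 2.2]
grip_width: 0.0505
```

```bash
python3 - <<'E'
from h import *
go(.630,.071,.041,.38)
o,_,_=st();print(o["ft_torque"],o["grip_width"])
im,d=cams.camera("scene"); crop(im,300,100,140,150,4,"s15.png")
E
```

```text
pos [0.629  0.0708 0.0412] a 0.3909 F [-4.63 -0.47  2.24] j [0.11 0.64 0.1  1.04 0.   2.86] t 27.05
shift [0.001  0.0002 0.0002] turn 0.109
[-0.42957714  0.96687899 -0.10468069] 0.05054970150844785
```

View pics/s15.png

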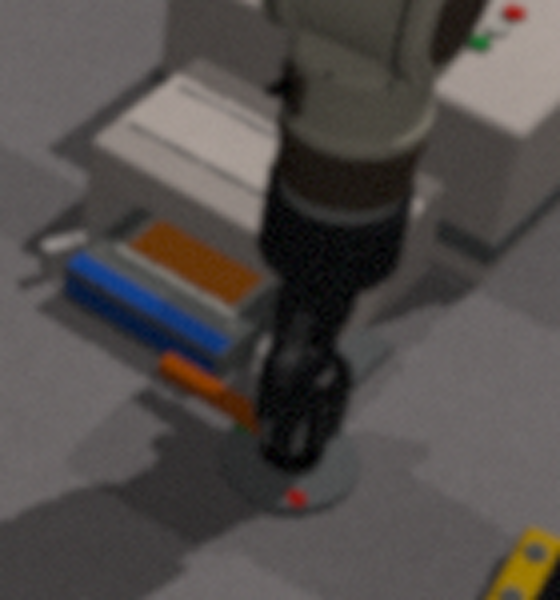

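send_rows:
  moves:
    - [0, 0, 0, 0.2]
    - [0, 0, 0, 0]

```text
clock: 27.3
eef_pos: [0.6289, 0.0709, 0.0412]
tool_rot: [0.983, 0.184, -0.002, -0.0]
ft_force: [-5.4, -0.9, 3.4]
grip_width: 0.0505
```

```bash
python3 - <<'E'
from h import *
go(.630,.071,.041,.38)
o,_,_=st();print(o["ft_torque"],o["grip_width"])
im,d=cams.camera("scene");cv2.imwrite("pics/sc16.png",im)
for m in ["top"]:
    im,d=cams.camera(m); crop(im,90,130,160,150,4,"t16.png")
E
```

```text
pos [0.6289 0.0709 0.0412] a 0.371 F [-5.36 -0.85  3.44] j [0.11 0.64 0.1  1.04 0.   2.88] t 27.3
shift [0.001  0.0003 0.0002] turn -0.09
[-0.44858387  0.97433208 -0.10353597] 0.05050476346871867
```

View pics/t16.png

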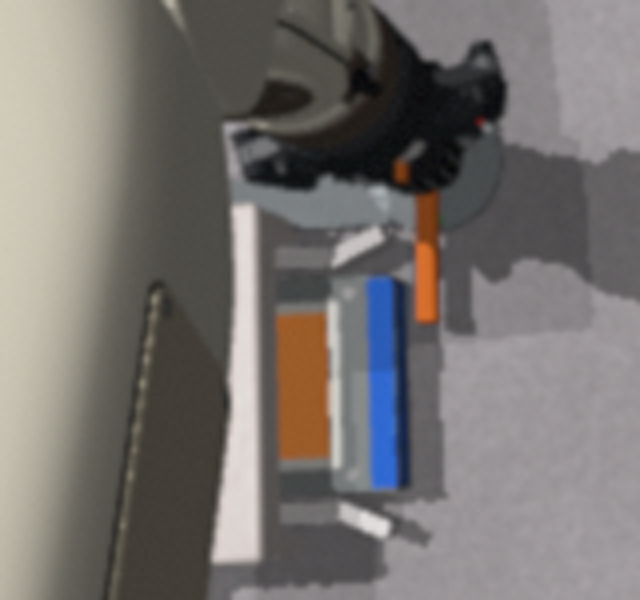

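```bash
python3 - <<'E'
from h import *
im,d=cams.camera("top")
hsv=cv2.cvtColor(im,cv2.COLOR_BGR2HSV)
def fit(mask,z,box):
    x,y,w,h=box; m=np.zeros_like(mask); m[y:y+h,x:x+w]=mask[y:y+h,x:x+w]
    v,u=np.nonzero(m); P=np.array([ray("top",a,b,z)[:2] for a,b in zip(u,v)])
    c=P.mean(0); U,S,V=np.linalg.svd(P-c); return len(P),c,V[0],np.arctan2(V[0][1],V[0][0])
og=cv2.inRange(hsv,(4,150,90),(14,255,255)); bl=cv2.inRange(hsv,(105,150,60),(125,255,255))
print(fit(og,.026,(190,182,15,30))); print(fit(bl,.03,(175,195,25,65)))
E
```

```text
(142, array([0.56712873, 0.06617761]), array([-0.999869  , -0.01618559]), np.float64(-3.125406358250979))
(386, array([0.50197872, 0.08555146]), array([-0.99791585, -0.06452877]), np.float64(-3.0770190204842387))
```

send_rows:
  moves:
    - [0, 0, 0, 0]
    - [0, 0, 0, 0]
    - [0, 0, 0, 0]
    - [0, 0, 0, 0]
    - [0, 0, 0, 0]
    - [0, 0, 0, 0]
    - [0, 0, 0, 0]
    - [0, 0, -0.005, 0]
    - [0, 0, -0.02, 0]
    - [0, 0, -0.04, 0]
    - [0, 0, -0.04, 0]
    - [0, 0, -0.04, 0]
    - [0, 0, -0.02, 0]
    - [0, 0, 0, 0]
  claw: 1

```text
clock: 28.85
eef_pos: [0.6331, 0.0711, 0.2111]
tool_rot: [0.983, 0.183, 0.005, 0.0]
ft_force: [-0.3, 0.2, -0.1]
grip_width: 0.0852
```

```bash
python3 - <<'E'
from h import *
go(.4,-.05,.2,.38)
im,d=cams.camera("wrist"); cv2.imwrite("pics/w17.png",im)
E
```

```text
pos [0.6331 0.0711 0.2111] a 0.369 F [-0.27  0.22 -0.09] j [0.11 0.52 0.37 1.41 0.   2.88] t 28.85
shift [-0.2612  0.0289  0.0088] turn -0.11
```

View pics/w17.png

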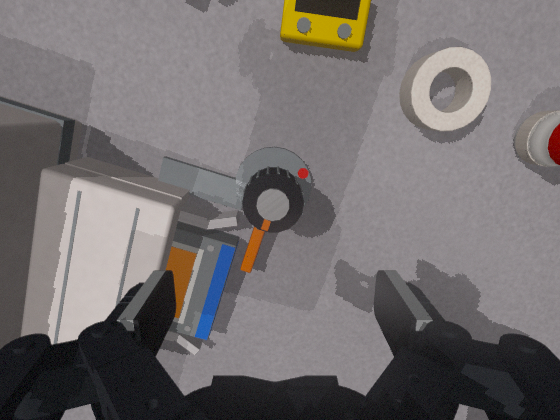

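send_rows:
  moves:
    - [-0.03, 0.01, 0, 0]
    - [-0.03, 0.01, 0, 0]
    - [-0.04, 0.02, 0, 0]
    - [-0.04, 0.02, 0, 0]
    - [-0.04, 0.02, 0, 0]
    - [-0.04, 0.02, 0, 0]
    - [-0.03, 0.01, 0, 0]
    - [-0.02, 0, 0, 0]
    - [0, 0, 0, 0]

```text
clock: 29.8
eef_pos: [0.4152, -0.1296, 0.2043]
tool_rot: [0.983, 0.182, -0.002, -0.001]
ft_force: [0.8, 0.2, -0.4]
grip_width: 0.0856
```

```bash
python3 - <<'E'
from h import *
go(.4,-.05,.2,.38)
im,d=cams.camera("top"); cv2.imwrite("pics/top18.png",im); crop(im,90,130,160,150,4,"t18.png")
hsv=cv2.cvtColor(im,cv2.COLOR_BGR2HSV)
def fit(mask,z,box):
    x,y,w,h=box; m=np.zeros_like(mask); m[y:y+h,x:x+w]=mask[y:y+h,x:x+w]
    v,u=np.nonzero(m); P=np.array([ray("top",a,b,z)[:2] for a,b in zip(u,v)])
    c=P.mean(0); U,S,V=np.linalg.svd(P-c); return len(P),c,V[0],np.arctan2(V[0][1],V[0][0])
og=cv2.inRange(hsv,(4,150,90),(14,255,255)); bl=cv2.inRange(hsv,(105,150,60),(125,255,255))
print(fit(og,.026,(190,182,15,30))); print(fit(bl,.03,(175,195,25,65)))
E
```

```text
pos [ 0.4152 -0.1296  0.2043] a 0.3659 F [ 0.77  0.21 -0.39] j [-0.3   0.13 -0.2   1.24 -0.    2.47] t 29.8
shift [ 0.0143 -0.0798  0.0045] turn -0.141
(157, array([0.56923443, 0.06623322]), array([-0.99974522, -0.02257205]), np.float64(-3.1190186890677745))
(377, array([0.50248658, 0.08598332]), array([-0.99805752, -0.06229922]), np.float64(-3.079253065852188))
```

View pics/top18.png

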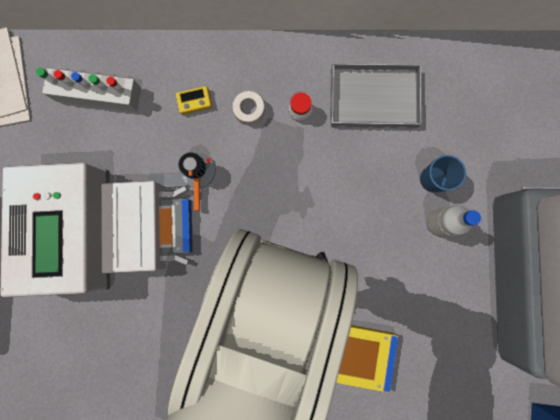

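View pics/t18.png

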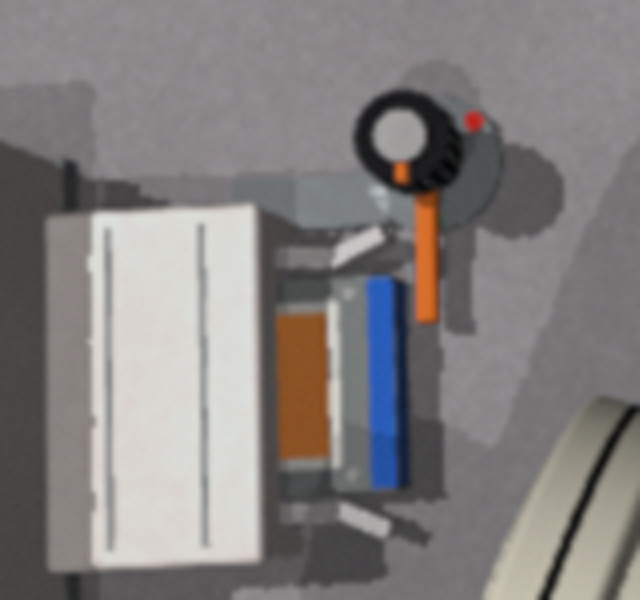

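```bash
python3 -c "
from workcell import order
print(order.job_done())"
```

```text
the job is handed in; nothing more can be done
None
```

The cassette is home on its stop, the collar is locked, and the job was handed in at about 30 s of the 72 s allowed. No verdict is reported on hand-in.

- **Cassette:** I pushed it sideways onto the bay's line with two open fingers. I then slid it in from the blue end until the tool stopped at y = 0.0707 m and the force rose. I held about 17 N for around 0.7 s, roughly 14 N above the 3 N it took to slide. The highest force I read at the tool while pressing it was also about 17 N.
- **Collar:** I turned it about 2.16 rad clockwise without the grip slipping. The turning torque stayed at about 0.1 N m, so I never felt the end stop.

**Last checks**
- **Cassette position:** the last wrist view before the final 1 mm or so of push put the blue end about 7 mm outside the mouth. That puts the centre about 68–69 mm in. In the final top view it lies straight in the bay.
- **Tongue:** it lies behind the blue end, over the green dot. My estimates of its angle disagree slightly, from about 2.29 to 2.34 rad, but all are above 2.2.
- **Surroundings:** the bystanders and the yellow look-alike look unmoved in the final top view. The arm was well clear and touching nothing.

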